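# Find the hidden release plate of the till drawer

### The arm

A 6-joint arm with a two-finger parallel gripper is mounted at the origin on the work surface. World frame = base frame: x ahead of the robot, y to its left, z up, the work surface at z = 0. Lengths are in m, angles in rad, forces in N, time in s.
With the tool pointing down it reaches from about 0.3 to 0.775 m from the base axis. Payload 14.6 kg.
Tool frame: the origin (TCP) lies midway between the tips of the shut fingers; the grasp point (between the pads) lies 19 mm behind it (ctrl.grip_depth is the distance from the TCP to the grasp point, in m); z points along the fingers, x is the direction in which the jaws open and shut, and the axes are right-handed (so a half turn about z gives the same grasp; the last joint's range is limited). The gripper opens to 94 mm and grips with 3 to 60 N. Pads are 16 mm wide; open, the fingers measure 119 mm over their backs; the gripper's body (75 mm by 177 mm) begins 78 mm behind the grasp point.
Start: joints at [1.134, 0.3, 1.521, -0, 1.321, -0.067], TCP at [0.199, 0.513, 0.183] pointing down, gripper open.
Joint ranges: [-3.03, 3.03], [-0.79, 2.21], [0.23, 2.52], [-1.04, 4.18], [0, 3.07], [-2.55, 2.55]. Speed limits (rad/s): [2.22, 2.22, 2.57, 3.14, 3.14, 3.14].

### API

Orientations are given as [roll, pitch, yaw] about the fixed x, y, z axes, in that order (R = Rz(yaw) Ry(pitch) Rx(roll)).
In Python, from station import ctrl gives the robot as it stands.
- The arm moves only by the tool play_rows, never from a script. Its argument "steps" is a list that holds one entry, the list of rows, each a list of 7 numbers: the shift along the tool's x, y, z in cm, then the turn, a rotation vector about the tool's x, y, z in rad, then the opening, from 0 (shut) to 1 (fully open). In form: [[[x, y, z, ax, ay, az, hand], ...]]. A call has 1 to 20 rows; each row is the pose to reach, as a shift and turn from the pose measured when the call began, along the tool's axes at that moment; what a row does not reach only later rows make up. A row lasts 1/12 s, in which the tool goes at most 41.7 mm and 7.16 degrees, less where a joint would pass 70% of its speed; a pose out of reach is approached as far as the arm can. A call with a gripper value outside its range is refused whole. The fingers move at their own pace and stop on an object; "force" is the grip in N (left out, the last holds). Time passes only in rows, so rows that repeat a pose let the fingers close. It gives the time, the measured TCP pose, the force and the opening at its end, in the units of the state.
- ctrl.get_obs(): the state, without advancing time (a new reading comes with each control period).
- ctrl.camera(name): name is "scene" or "top" or "wrist"; returns a dict with "frame" (400x640x3 uint8, blue, green, red), "fovy" (degrees; the focal length in pixels is half the picture's height over the tangent of half this angle, whatever the lens; pixels are square), "cx", "cy" (the principal point, pixels), "world_to_cam" (4x4, takes a point from world to camera coordinates). Camera axes: x right, y up, looking along -z (the intrinsics and any distortion apply to the point x, -y, -z); pixel columns grow to the right and rows downward; lengths in m; the calibration is good to about 2 mm. A picture is of the moment at which its call begins. There is no depth.
- ctrl.hand_in(): hands the job in, once; it reports no verdict.
The state is a dict: "time_s": time; "qpos": joint angles; "joint_vel": joint speeds; "tau": joint torques, N m; "ee_pos": TCP position; "eef_rot": TCP orientation; "force": force on the tool from outside, world axes, zero at the start; "moment": the same for the moment, N m; "grip_width": finger opening in m.
Only numpy, scipy, OpenCV 4.12 (cv2) and the standard library are available. Lean on these libraries where they do the work, as an engineer would, in place of code of your own. Each camera call takes 0.05 s, during which the arm holds its last target. There are 200 camera calls.

### The job

The till box on the deli counter has four identical flush square plates in its top, and one of them is the concealed push-release of its cash drawer. Feel across the plates with the fingertips, pressing each lightly, until you find the one that gives; press that one down so that the drawer springs open by itself, then let the plate come back up and leave the other plates alone. Never pound or press the top hard, and leave the jars and other things on and around the till where they stand.

Things in the scene. Friction and masses are not known exactly. Their poses are not given: they have to be found in the camera images.
- till: Fixed low till box of grey and bare metal, 330 (x) x 400 (y) x 100 mm high, on the counter; origin at the centre of its underside, z up. Its drawer front faces its -x side (towards the robot). Its flat top lies 100 mm above the counter.
- row (a point): Centre of the row of four wells, on the till's top, axes as the till's. Along y at -105, -35, +35 and +105 mm from here lie 53 mm square wells, each filled by a like 49 mm square plate of the same metal whose face is 2 mm below the top. Three are rigid blanks; one, in any of the wells, is the catch and yields when pressed.
- catch (a joint): How far the catch plate is pressed in, m: 0 at rest, 0.008 at its stop. It is sprung: it starts to give at about 2 to 3.5 N, gets slightly firmer, unlatches the drawer once it is 4 to 4.5 mm in (under about 5 N), goes on to a hard stop at 8 mm and comes back up when let go. It moves straight down.
- drawer (a joint): How far the till's cash drawer is open, m: 0 shut and latched, 0.08 fully open. When the catch is pressed a spring drives it out to the till's -x side within about a second, and it stays out. The drawer front is a 384 x 72 mm panel below the top, with no handle.
- jar: Bystander: amber glass jar, 60 mm diameter, 62 mm high, standing on the rear half of the till's top; origin at the centre of its underside.
- tub: Bystander: clear tub with white lid, 72 mm diameter, 45 mm high, standing on the rear half of the till's top; origin at the centre of its underside.
- pot: Bystander: small white pot with black lid, 34 mm diameter, 30 mm high, standing on the strip of the till's top in front of the plates; origin at the centre of its underside.
- mill: Bystander: dark wooden pepper mill, 54 mm diameter, 150 mm high, on the counter to the left of the till; origin at the centre of its underside.
- oil: Bystander: green glass bottle, 60 mm diameter, 190 mm high, on the counter to the left of the till; origin at the centre of its underside.
- bowl: Bystander: white bowl, 110 mm diameter, 45 mm high, on the counter to the right of the till; origin at the centre of its underside.
- spoon: Bystander: wooden spoon lying on the counter to the right of the till.

How it is judged:
On the way, in this order (a step that is already met when the one before it is completed fails the run):
1. the catch plate is pressed well down (value of joint catch above 0.0035 m).
2. the drawer springs open (value of joint drawer above 0.065 m), for 0.1 s.
At the end, for the whole second after the job is handed in: The drawer is at least 65 mm open, the catch plate is back up (within 1.5 mm), and every bystander is within 15 mm of where it stood (value of joint drawer above 0.065 m and value of joint catch below 0.0015 m and distance of each of jar, tub, pot, mill, oil, bowl, spoon from where it was at the start of the episode below 0.015 m); the robot touches nothing.
It fails at once if the fingers press anything harder than 50 N (contact force between the fingers and anything else above 50 N).
It fails at once if the drawer is pulled or pushed by the robot (contact force between the arm and drawer above 2 N).
It fails at once if with the drawer open and the catch let go, the fingers press another plate or anything else (over 4 N) (value of joint drawer above 0.065 m and value of joint catch below 0.0015 m and contact force between the fingers and anything else above 4 N).
It fails at once if a bystander is pushed, lifted or carried off by more than 15 mm (distance of any of jar, tub, pot, mill, oil, bowl, spoon from where it was at the start of the episode above 0.015 m).
It also fails if it takes over 45 s, if anything falls off the work surface, if the arm or the gripper's body presses on something with over 40 N, if the wrist force passes 120 N, or if a joint passes its speed limit or range.

## Working session

There is one attempt and no reset: what is moved stays moved. The work goes in short steps, Python scripts to look and compute and a tool call to move; the robot and the scene stay as the last step left them, time stands still between calls to the robot, and variables do not carry over. Pictures are saved under pics/ and viewed, about 8 in all and at most 12, crops included, and the job is handed in when it is done.

Besides the shell and the picture viewer there is one more tool, called after "Request:" as a command line: name --argument value ..., lists and objects as JSON in quotes. play_rows: Moves the arm, as the interface text tells. Its arguments: {"type":"object","properties":{"steps":{"type":"array"},"force":{"type":"number"}},"required":["steps"]}

```bash
mkdir -p pics
cat > h.py <<'E'
import numpy as np, cv2
from station import ctrl
def cam(n,save=None):
    c=ctrl.camera(n)
    if save: cv2.imwrite('pics/'+save,c['frame'])
    return c
def ray(c,u,v,z):
    f=c['frame'].shape[0]/2/np.tan(np.radians(c['fovy'])/2)
    M=np.linalg.inv(np.array(c['world_to_cam']))
    d=M[:3,:3]@np.array([(u-c['cx'])/f,-(v-c['cy'])/f,-1]);o=M[:3,3]
    return o+d*(z-o[2])/d[2]
def proj(c,p):
    f=c['frame'].shape[0]/2/np.tan(np.radians(c['fovy'])/2)
    q=np.array(c['world_to_cam'])@np.append(p,1)
    return c['cx']+f*q[0]/-q[2], c['cy']-f*q[1]/-q[2]
E
python3 - <<'E'
from h import *
import pickle
for n in ('top','scene'):
    c=cam(n,n+'0.png'); pickle.dump(c,open(n+'0.pkl','wb')); print(n,{k:v for k,v in c.items() if k!='frame'})
print(ctrl.get_obs())
E
```

```text
top {'fovy': 46.35393367228626, 'cx': 316.64903331375746, 'cy': 202.44022814253245, 'world_to_cam': array([[-0.00511268, -0.99997055,  0.0057243 , -0.00552151],
       [ 0.9918193 , -0.0043407 ,  0.127576  , -0.57557178],
       [-0.1275474 ,  0.00632973,  0.99181228, -1.2628766 ],
       [ 0.        ,  0.        ,  0.        ,  1.        ]])}
scene {'fovy': 50.400577312704264, 'cx': 322.9173493009903, 'cy': 204.1057919596448, 'world_to_cam': array([[-0.50096782,  0.86543533, -0.00727554,  0.29676306],
       [-0.65866058, -0.37579351,  0.65187842,  0.30064431],
       [ 0.56142451,  0.33136222,  0.75828859, -1.48318183],
       [ 0.        ,  0.        ,  0.        ,  1.        ]])}
{'time_s': 0.1, 'qpos': array([ 1.13438925e+00,  3.00399703e-01,  1.52150686e+00, -1.14811754e-05,
        1.32068894e+00, -6.65732315e-02]), 'joint_vel': array([-8.48830301e-04, -1.57799367e-03, -1.55927162e-03,  2.46450213e-05,
        1.00030352e-03, -1.13364159e-03]), 'tau': array([ 2.36706310e-04, -5.32646835e+01, -3.53281116e+01,  7.08434964e-02,
        2.35828426e-02, -2.96168039e-06]), 'ee_pos': array([0.19868937, 0.51258896, 0.1828569 ]), 'eef_rot': array([-3.14153704e+00,  1.00136405e-03,  1.20096536e+00]), 'force': array([-0.06601545,  0.76166966, -0.32713393]), 'moment': array([-0.01581903,  0.01362733,  0.01332723]), 'grip_width': 0.09415584508904679}
```

View pics/top0.png

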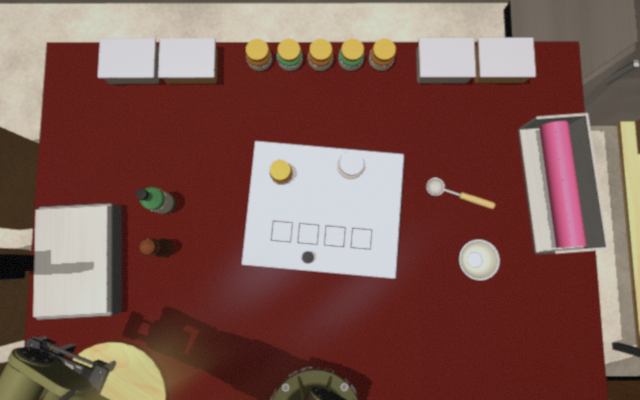

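View pics/scene0.png

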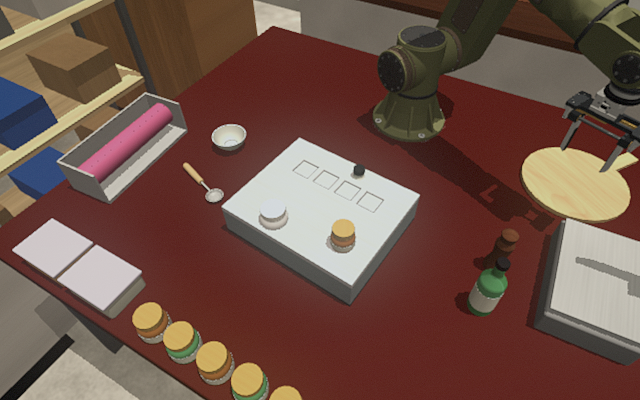

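Top view: till corners at about (254,142), (404,153), (396,277), (243,265). Plates are at about (282,231), (308,234), (335,236) and (362,238), and the pot is at (308,257), just in front of plate 2. The scene view shows the same layout.

Run:
```python
from h import *
import pickle
for n,roi in (('top',(262,215,382,252)),('scene',(285,150,390,220))):
    c=pickle.load(open(n+'0.pkl','rb')); g=cv2.cvtColor(c['frame'],cv2.COLOR_BGR2GRAY)
    x0,y0,x1,y1=roi; s=cv2.resize(g[y0:y1,x0:x1],None,fx=8,fy=8,interpolation=cv2.INTER_CUBIC)
    b=cv2.adaptiveThreshold(s,255,cv2.ADAPTIVE_THRESH_MEAN_C,cv2.THRESH_BINARY_INV,101,6)
    cs,h=cv2.findContours(b,cv2.RETR_CCOMP,cv2.CHAIN_APPROX_NONE)
    P=[]
    for k,a in zip(cs,h[0]):
        A=cv2.contourArea(k)
        if a[3]>=0 and A>3000:
            (u,v),wh,an=cv2.minAreaRect(k); P.append(ray(c,u/8-.44+x0,v/8-.44+y0,.098)); print(n,A,wh,an,P[-1].round(4))
    P=np.array(sorted(P,key=lambda p:p[1]))
    print(np.linalg.norm(np.diff(P,axis=0),axis=1), 'row ctr',P.mean(0),'yaw',np.degrees(np.arctan2(-(P[-1]-P[0])[0],(P[-1]-P[0])[1])))
c=pickle.load(open('top0.pkl','rb'))
T=[ray(c,*p,.1) for p in ((254,142),(404,153),(396,277),(243,265))]; print(np.round(T,3)); print([np.linalg.norm(T[i]-T[(i+1)%4]).round(3) for i in range(4)])
print('pot',ray(c,308,257,.13))
print('jar',ray(c,281,170,.162),'tub',ray(c,351,162,.145),'oil',ray(c,150,194,.19),'mill',ray(c,148,246,.15))
```

```text
top 19011.5 (142.95132446289062, 143.6297149658203) 4.864514350891113 [ 0.4726 -0.1237  0.098 ]
top 18905.0 (142.3399200439453, 143.33717346191406) 4.258845806121826 [ 0.4789 -0.0538  0.098 ]
top 18924.0 (142.68431091308594, 143.58969116210938) 5.194429397583008 [0.4858 0.0155 0.098 ]
top 18952.5 (143.07681274414062, 143.36810302734375) 5.572197437286377 [0.4924 0.0854 0.098 ]
[0.07022753 0.06962772 0.07014735] row ctr [ 0.4824271  -0.01913832  0.098     ] yaw -5.411605684207162
scene 15018.5 (159.3951873779297, 114.17073822021484) 26.995838165283203 [0.4958 0.0849 0.098 ]
scene 14054.5 (158.45901489257812, 112.42886352539062) 27.01266098022461 [0.4895 0.0155 0.098 ]
scene 13031.5 (154.12464904785156, 109.08271789550781) 26.939529418945312 [ 0.4829 -0.0537  0.098 ]
scene 12157.5 (155.2277374267578, 107.03276824951172) 26.81095314025879 [ 0.4761 -0.1232  0.098 ]
[0.06982064 0.06956205 0.06970067] row ctr [ 0.48605851 -0.01911937  0.098     ] yaw -5.382003404433333
[[ 0.732  0.16   0.1  ]
 [ 0.7   -0.243  0.1  ]
 [ 0.371 -0.213  0.1  ]
 [ 0.404  0.184  0.1  ]]
[np.float64(0.404), np.float64(0.33), np.float64(0.399), np.float64(0.329)]
pot [0.42378213 0.01504956 0.13      ]
jar [0.64271618 0.08244857 0.162     ] tub [ 0.66639036 -0.09668393  0.145     ] oil [0.57850633 0.4013216  0.19      ] mill [0.45291621 0.41514783 0.15      ]
```

Request:
play_rows --steps '[[[-10, 15, 0, 0, 0, -0.1, 0], [-20, 30, 0, 0, 0, -0.2, 0], [-29.2, 43, 0, 0, 0, -0.275, 0], [-29.2, 43, 0, 0, 0, -0.275, 0], [-29.2, 43, 0, 0, 0, -0.275, 0], [-29.2, 43, 0, 0, 0, -0.275, 0], [-29.2, 43, 0, 0, 0, -0.275, 0], [-29.2, 43, 0, 0, 0, -0.275, 0], [-29.2, 43, 0, 0, 0, -0.275, 0], [-29.2, 43, 0, 0, 0, -0.275, 0], [-29.2, 43, 0, 0, 0, -0.275, 0], [-29.2, 43, 0, 0, 0, -0.275, 0], [-29.2, 43, 0, 0, 0, -0.275, 0], [-29.2, 43, 2, 0, 0, -0.275, 0], [-29.2, 43, 4, 0, 0, -0.275, 0], [-29.2, 43, 6, 0, 0, -0.275, 0], [-29.2, 43, 6, 0, 0, -0.275, 0], [-29.2, 43, 6, 0, 0, -0.275, 0], [-29.2, 43, 6, 0, 0, -0.275, 0]]]'

```text
time_s: 1.68
ee_pos: [0.4945, 0.085, 0.1242]
eef_rot: [3.141, 0.001, 1.476]
force: [0.0, -0.8, 0.6]
grip_width: 0.0006
```

Request:
play_rows --steps '[[[0, 0, 1, 0, 0, 0, 0], [0, 0, 1.8, 0, 0, 0, 0], [0, 0, 2.1, 0, 0, 0, 0], [0, 0, 2.2, 0, 0, 0, 0], [0, 0, 2.2, 0, 0, 0, 0], [0, 0, 2.2, 0, 0, 0, 0]]]'

```text
time_s: 2.18
ee_pos: [0.4946, 0.085, 0.1024]
eef_rot: [3.141, 0.001, 1.476]
force: [-0.2, 0.1, -0.1]
grip_width: 0.0003
```

Run:
```python
from h import *
c=cam('scene'); f=c['frame'][110:240,260:430]
d=cam('top'); g=d['frame'][180:300,230:400]
cv2.imwrite('pics/near1.png',np.hstack([cv2.resize(f,(400,306),interpolation=2),cv2.resize(g,(400,306),interpolation=2)]))
```

```text
(no output)
```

View pics/near1.png

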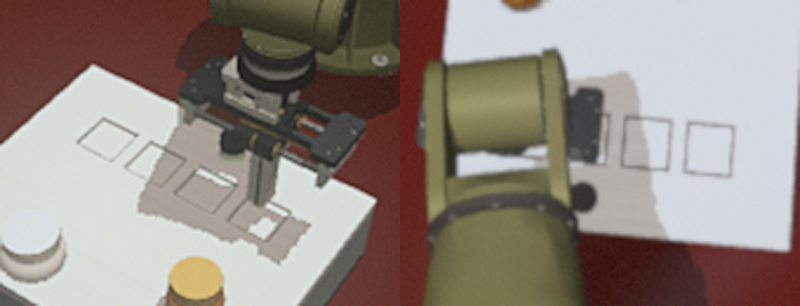

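The shut fingertips, at about (262,200) in the left crop, stand inside the left-most plate's outline. The pot is clear. I'll press in small steps.

Request:
play_rows --steps '[[[0, 0, 0.1, 0, 0, 0, 0], [0, 0, 0.2, 0, 0, 0, 0], [0, 0, 0.3, 0, 0, 0, 0], [0, 0, 0.4, 0, 0, 0, 0], [0, 0, 0.4, 0, 0, 0, 0]]]'

```text
time_s: 2.7
ee_pos: [0.4946, 0.085, 0.0983]
eef_rot: [3.141, 0.001, 1.476]
force: [-1.0, 0.6, 0.1]
grip_width: 0.0004
```

Request:
play_rows --steps '[[[0, 0, 0.05, 0, 0, 0, 0], [0, 0, 0.1, 0, 0, 0, 0], [0, 0, 0.1, 0, 0, 0, 0]]]'

```text
time_s: 2.95
ee_pos: [0.4945, 0.085, 0.0971]
eef_rot: [3.141, 0.001, 1.476]
force: [0.4, -0.1, -0.2]
grip_width: 0.0008
```

Request:
play_rows --steps '[[[0, 0, 0.05, 0, 0, 0, 0], [0, 0, 0.1, 0, 0, 0, 0], [0, 0, 0.1, 0, 0, 0, 0]]]'

```text
time_s: 3.2
ee_pos: [0.4945, 0.085, 0.0961]
eef_rot: [3.141, 0.001, 1.476]
force: [-0.4, -0.9, -0.1]
grip_width: 0.0005
```

Request:
play_rows --steps '[[[0, 0, 0.05, 0, 0, 0, 0], [0, 0, 0.1, 0, 0, 0, 0], [0, 0, 0.1, 0, 0, 0, 0]]]'

```text
time_s: 3.45
ee_pos: [0.4944, 0.085, 0.0949]
eef_rot: [3.141, 0.001, 1.476]
force: [-0.3, 0.0, -0.3]
grip_width: 0.0007
```

Request:
play_rows --steps '[[[0, 0, 0.05, 0, 0, 0, 0], [0, 0, 0.1, 0, 0, 0, 0], [0, 0, 0.1, 0, 0, 0, 0]]]'

```text
time_s: 3.7
ee_pos: [0.4944, 0.085, 0.0938]
eef_rot: [3.141, 0.001, 1.476]
force: [-0.0, 0.3, 0.8]
grip_width: 0.0004
```

Request:
play_rows --steps '[[[0, 0, 0.05, 0, 0, 0, 0], [0, 0, 0.1, 0, 0, 0, 0], [0, 0, 0.1, 0, 0, 0, 0]]]'

```text
time_s: 3.95
ee_pos: [0.4943, 0.0849, 0.0927]
eef_rot: [3.141, 0.001, 1.476]
force: [-0.2, -0.4, -0.2]
grip_width: 0.0004
```

Run:
```python
from h import *
c=cam('scene'); f=c['frame'][140:230,300:400]
d=cam('wrist'); 
cv2.imwrite('pics/near2.png',np.hstack([cv2.resize(f,(400,360),interpolation=2),cv2.resize(d['frame'],(400,360))]))
print(ctrl.get_obs()['tau'],ctrl.get_obs()['force'])
```

```text
[ 7.50640738e-04 -4.87903082e+01 -3.14507389e+01 -3.44010747e-03
  7.01975520e-02 -8.65419634e-05] [ 0.01337886 -0.00364411 -0.34781013]
```

View pics/near2.png

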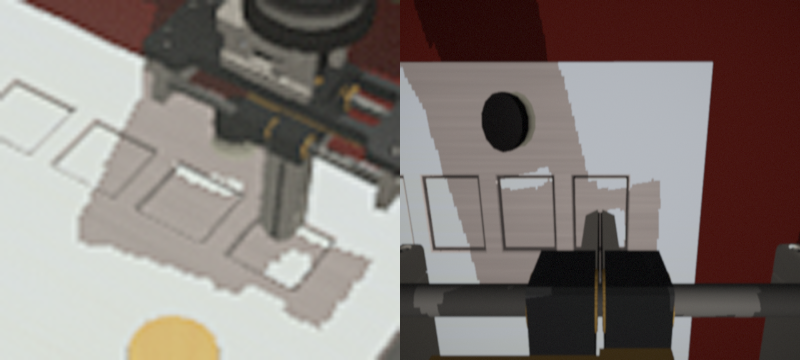

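Left panel: the fingertip ends at about (283,237), inside the left-most plate but possibly still hovering. I'll check that against the projection.

Run:
```python
from h import *
c=cam('scene'); o=ctrl.get_obs(); p=o['ee_pos']; print(p,o['force'])
for z in (0,.002,.005,.01): print(z,proj(c,p+[0,0,z]))
print('plate',[proj(c,q) for q in ((.494,.085,.098),(.494,.085,.092))])
import pickle
a=pickle.load(open('top0.pkl','rb'));b=pickle.load(open('scene0.pkl','rb'))
def P(c):
    f=200/np.tan(np.radians(c['fovy'])/2)
    return np.array([[f,0,c['cx']],[0,f,c['cy']],[0,0,1]])@np.diag([1,-1,-1])@np.array(c['world_to_cam'])[:3]
for u,z in (((.4924,.0854,.098),(.4958,.0849,.098)),((.4726,-.1237,.098),(.4761,-.1232,.098))):
    X=cv2.triangulatePoints(P(a),P(b),np.array(proj(a,u)),np.array(proj(b,z)));print((X[:3]/X[3]).T)
```

```text
[0.49436571 0.08494995 0.09282108] [ 0.10303365 -0.00925227 -0.52725182]
0 (np.float64(369.73218618717715), np.float64(202.72009316319338))
0.002 (np.float64(369.7908104017669), np.float64(202.21699234585805))
0.005 (np.float64(369.8790489111226), np.float64(201.4597478098255))
0.01 (np.float64(370.0269244841236), np.float64(200.19071039650825))
plate [(np.float64(369.96354708277136), np.float64(201.32940660447485)), (np.float64(369.78709387605664), np.float64(202.84124870842558))]
[[0.49292432 0.08485246 0.09501008]]
[[ 0.4730188  -0.12450792  0.09462755]]
```

Request:
play_rows --steps '[[[0, 0, 0.05, 0, 0, 0, 0], [0, 0, 0.1, 0, 0, 0, 0], [0, 0, 0.1, 0, 0, 0, 0]]]'

```text
time_s: 4.35
ee_pos: [0.4943, 0.0849, 0.0917]
eef_rot: [3.141, 0.001, 1.476]
force: [0.5, 0.1, -0.9]
grip_width: 0.0002
```

Request:
play_rows --steps '[[[0, 0, 0.05, 0, 0, 0, 0], [0, 0, 0.1, 0, 0, 0, 0], [0, 0, 0.1, 0, 0, 0, 0]]]'

```text
time_s: 4.6
ee_pos: [0.4943, 0.085, 0.0906]
eef_rot: [3.142, 0.001, 1.476]
force: [-0.3, 0.4, 0.4]
grip_width: 0.0002
```

Request:
play_rows --steps '[[[0, 0, 0.05, 0, 0, 0, 0], [0, 0, 0.1, 0, 0, 0, 0], [0, 0, 0.1, 0, 0, 0, 0]]]'

```text
time_s: 4.85
ee_pos: [0.4942, 0.0849, 0.0895]
eef_rot: [-3.141, 0.001, 1.476]
force: [0.2, 0.1, -0.9]
grip_width: 0.0004
```

Request:
play_rows --steps '[[[0, 0, 0.05, 0, 0, 0, 0], [0, 0, 0.1, 0, 0, 0, 0], [0, 0, 0.1, 0, 0, 0, 0]]]'

```text
time_s: 5.1
ee_pos: [0.4942, 0.0849, 0.0884]
eef_rot: [-3.141, 0.001, 1.476]
force: [-0.8, -0.3, -0.5]
grip_width: 0.0003
```

Run:
```python
from h import *
c=cam('scene'); f=c['frame'][165:225,335:402]
d=cam('wrist'); 
cv2.imwrite('pics/near3.png',np.hstack([cv2.resize(f,(400,360),interpolation=2),cv2.resize(d['frame'][150:300,220:420],(400,360))]))
for i in range(4): cam('scene'); print(ctrl.get_obs()['force'])
p=ctrl.get_obs()['ee_pos']; print(p,proj(c,p),proj(d,p),proj(d,[.494,.085,.098]))
```

```text
[0.08261515 0.04327714 0.02554147]
[-1.2350751   0.12731498  0.31420394]
[0.6880723  0.6269953  0.03899594]
[ 0.29687326 -0.33066827  0.49863881]
[0.49422203 0.08491334 0.08852235] (np.float64(369.6182445632806), np.float64(203.75532800695606)) (np.float64(322.3021672575082), np.float64(235.29239811343174)) (np.float64(322.5140134537498), np.float64(240.2877025187768))
```

View pics/near3.png

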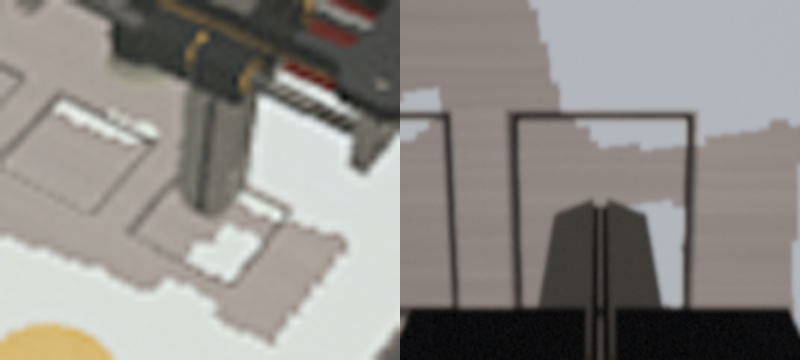

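Request:
play_rows --steps '[[[0, 0, 0.05, 0, 0, 0, 0], [0, 0, 0.1, 0, 0, 0, 0], [0, 0, 0.1, 0, 0, 0, 0]]]'

```text
time_s: 5.65
ee_pos: [0.4942, 0.0849, 0.0874]
eef_rot: [-3.141, 0.001, 1.476]
force: [-0.2, -0.0, -0.4]
grip_width: 0.0005
```

Request:
play_rows --steps '[[[0, 0, 0.05, 0, 0, 0, 0], [0, 0, 0.1, 0, 0, 0, 0], [0, 0, 0.1, 0, 0, 0, 0]]]'

```text
time_s: 5.9
ee_pos: [0.4941, 0.0849, 0.0863]
eef_rot: [-3.141, 0.001, 1.476]
force: [-0.8, 0.3, -0.6]
grip_width: 0.0004
```

Request:
play_rows --steps '[[[0, 0, 0.05, 0, 0, 0, 0], [0, 0, 0.1, 0, 0, 0, 0], [0, 0, 0.1, 0, 0, 0, 0]]]'

```text
time_s: 6.15
ee_pos: [0.4941, 0.0849, 0.0852]
eef_rot: [-3.141, 0.001, 1.476]
force: [0.5, -0.3, -0.4]
grip_width: 0.0005
```

Request:
play_rows --steps '[[[0, 0, 0.05, 0, 0, 0, 0], [0, 0, 0.1, 0, 0, 0, 0], [0, 0, 0.1, 0, 0, 0, 0]]]'

```text
time_s: 6.4
ee_pos: [0.494, 0.0849, 0.0841]
eef_rot: [-3.141, 0.001, 1.476]
force: [0.0, 0.3, -0.2]
grip_width: 0.0005
```

Run:
```python
from h import *
c=cam('scene'); f=c['frame'][165:225,335:402]
d=cam('wrist'); 
cv2.imwrite('pics/near4.png',np.hstack([cv2.resize(f,(400,360),interpolation=2),cv2.resize(d['frame'][150:300,220:420],(400,360))]))
p=ctrl.get_obs()['ee_pos']; print(p,proj(c,p),proj(d,p),ctrl.get_obs()['tau'])
for dx,dy in ((-1,-1),(-1,1),(1,1),(1,-1)):
    # plate corners in wrist crop at z=.098
    a=np.radians(-5.4); q=np.array([.494,.085,.098])+[.0265*(dx*np.cos(a)-dy*np.sin(a)),.0265*(dx*np.sin(a)+dy*np.cos(a)),0]
    u,v=proj(d,q); print('wristcrop',(u-220)*2,(v-150)*2.4)
```

```text
[0.49405243 0.08491432 0.08414223] (np.float64(369.5199145546422), np.float64(204.8034131575348)) (np.float64(322.33366008622875), np.float64(235.23643059720243)) [-1.79857361e-03 -4.90602815e+01 -3.10544837e+01 -3.51554263e-03
  7.25518540e-02  1.12937926e-07]
wristcrop 110.92747357815983 117.06452705686957
wristcrop 299.70479529888553 116.78004661017835
wristcrop 293.61161265296687 323.2259847750325
wristcrop 116.81532359218181 323.42291541166907
```

View pics/near4.png

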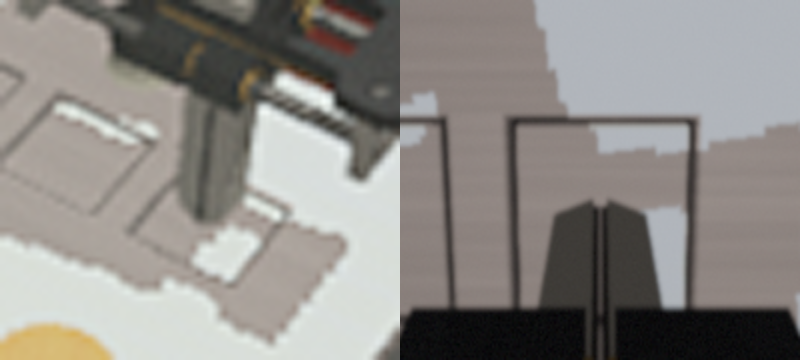

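The wrist crop shows the plate about 4% smaller than predicted. In the scene view the tip is about 3 px above its projected position. So the fingertips are really about 8–11 mm higher than reported, still hovering. I'll continue slowly, going by force.

Request:
play_rows --steps '[[[0, 0, 0.05, 0, 0, 0, 0], [0, 0, 0.1, 0, 0, 0, 0], [0, 0, 0.1, 0, 0, 0, 0]]]'

```text
time_s: 6.75
ee_pos: [0.494, 0.0849, 0.0831]
eef_rot: [-3.141, 0.001, 1.476]
force: [0.1, -0.4, 0.1]
grip_width: 0.0006
```

Request:
play_rows --steps '[[[0, 0, 0.05, 0, 0, 0, 0], [0, 0, 0.1, 0, 0, 0, 0], [0, 0, 0.1, 0, 0, 0, 0]]]'

```text
time_s: 7.0
ee_pos: [0.494, 0.0849, 0.0819]
eef_rot: [-3.141, 0.001, 1.476]
force: [1.1, -0.3, -0.5]
grip_width: 0.0007
```

Request:
play_rows --steps '[[[0, 0, 0.05, 0, 0, 0, 0], [0, 0, 0.1, 0, 0, 0, 0], [0, 0, 0.1, 0, 0, 0, 0]]]'

```text
time_s: 7.25
ee_pos: [0.4939, 0.0849, 0.0808]
eef_rot: [-3.14, 0.001, 1.476]
force: [-0.3, 0.0, -0.2]
grip_width: 0.0005
```

Request:
play_rows --steps '[[[0, 0, 0.05, 0, 0, 0, 0], [0, 0, 0.1, 0, 0, 0, 0], [0, 0, 0.1, 0, 0, 0, 0]]]'

```text
time_s: 7.5
ee_pos: [0.4938, 0.0849, 0.0797]
eef_rot: [-3.14, 0.001, 1.476]
force: [-0.3, -0.1, -0.1]
grip_width: 0.0005
```

Request:
play_rows --steps '[[[0, 0, 0.05, 0, 0, 0, 0], [0, 0, 0.1, 0, 0, 0, 0], [0, 0, 0.1, 0, 0, 0, 0]]]'

```text
time_s: 7.75
ee_pos: [0.4938, 0.0849, 0.0786]
eef_rot: [-3.14, 0.001, 1.476]
force: [0.2, -0.4, -0.0]
grip_width: 0.0002
```

Run:
```python
from h import *
c=cam('scene'); f=c['frame'][165:225,335:402]
d=cam('wrist'); t=cam('top')['frame'][180:300,215:415]
cv2.imwrite('pics/near5.png',np.hstack([cv2.resize(f,(260,300),interpolation=2),cv2.resize(d['frame'],(300,300)),cv2.resize(t,(240,300))]))
p=ctrl.get_obs()['ee_pos']; print(p,proj(c,p),np.linalg.inv(d['world_to_cam'])[:3,3],ctrl.get_obs()['force'])
```

```text
[0.49382895 0.08489626 0.07869036] (np.float64(369.39382210936435), np.float64(206.09312181410368)) [0.42283351 0.09031145 0.2804418 ] [0.25936213 0.81019852 0.16619449]
```

View pics/near5.png

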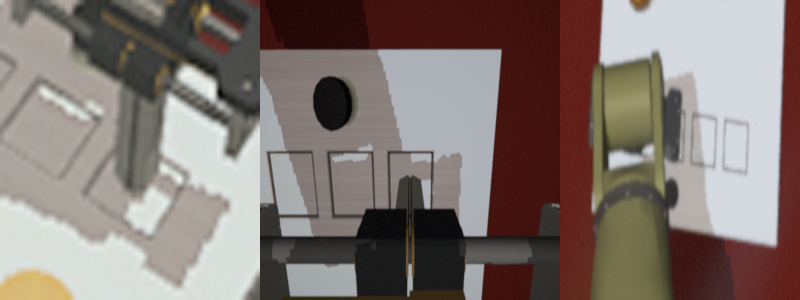

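Request:
play_rows --steps '[[[0, 0, 0.05, 0, 0, 0, 0], [0, 0, 0.1, 0, 0, 0, 0], [0, 0, 0.1, 0, 0, 0, 0]]]'

```text
time_s: 8.15
ee_pos: [0.4938, 0.0849, 0.0776]
eef_rot: [-3.14, 0.001, 1.476]
force: [-0.7, -0.2, -0.9]
grip_width: 0.0002
```

Request:
play_rows --steps '[[[0, 0, 0.05, 0, 0, 0, 0], [0, 0, 0.1, 0, 0, 0, 0], [0, 0, 0.1, 0, 0, 0, 0]]]'

```text
time_s: 8.4
ee_pos: [0.4937, 0.0849, 0.0765]
eef_rot: [-3.14, 0.001, 1.476]
force: [-0.6, 0.2, -0.0]
grip_width: 0.0003
```

Request:
play_rows --steps '[[[0, 0, 0.05, 0, 0, 0, 0], [0, 0, 0.1, 0, 0, 0, 0], [0, 0, 0.1, 0, 0, 0, 0]]]'

```text
time_s: 8.65
ee_pos: [0.4939, 0.0849, 0.0761]
eef_rot: [-3.14, 0.001, 1.476]
force: [-4.3, -0.7, 8.9]
grip_width: 0.0004
```

Request:
play_rows --steps '[[[0, 0, 0.05, 0, 0, 0, 0], [0, 0, 0.1, 0, 0, 0, 0], [0, 0, 0.1, 0, 0, 0, 0]]]'

```text
time_s: 8.9
ee_pos: [0.4939, 0.0849, 0.0761]
eef_rot: [-3.141, 0.001, 1.476]
force: [-6.0, -1.2, 13.2]
grip_width: 0.0004
```

Contact at reported z≈0.076, with a rigid 13 N and no give, so the left-most plate is a blank. Next is the second plate.

Request:
play_rows --steps '[[[0, 0, -0.4, 0, 0, 0, 0], [0, 0, -1, 0, 0, 0, 0], [-3, 0, -1, 0, 0, 0, 0], [-6, 0, -1, 0, 0, 0, 0], [-7, 0, -1, 0, 0, 0, 0], [-7, 0, -1, 0, 0, 0, 0], [-7, 0, -1, 0, 0, 0, 0], [-7, 0, -0.5, 0, 0, 0, 0], [-7, 0, -0.3, 0, 0, 0, 0], [-7, 0, -0.2, 0, 0, 0, 0], [-7, 0, -0.2, 0, 0, 0, 0]]]'

```text
time_s: 9.82
ee_pos: [0.4871, 0.0158, 0.0777]
eef_rot: [-3.14, 0.001, 1.477]
force: [0.6, 0.3, 0.4]
grip_width: 0.0007
```

Request:
play_rows --steps '[[[0, 0, 0.05, 0, 0, 0, 0], [0, 0, 0.1, 0, 0, 0, 0], [0, 0, 0.1, 0, 0, 0, 0]]]'

```text
time_s: 10.07
ee_pos: [0.4871, 0.0159, 0.0767]
eef_rot: [-3.14, 0.001, 1.477]
force: [0.2, 0.4, 0.0]
grip_width: 0.0006
```

Request:
play_rows --steps '[[[0, 0, 0.05, 0, 0, 0, 0], [0, 0, 0.1, 0, 0, 0, 0], [0, 0, 0.1, 0, 0, 0, 0]]]'

```text
time_s: 10.32
ee_pos: [0.4872, 0.016, 0.0762]
eef_rot: [-3.14, 0.001, 1.477]
force: [-2.8, 0.9, 5.5]
grip_width: 0.0005
```

Request:
play_rows --steps '[[[0, 0, 0.05, 0, 0, 0, 0], [0, 0, 0.1, 0, 0, 0, 0], [0, 0, 0.1, 0, 0, 0, 0]]]'

```text
time_s: 10.57
ee_pos: [0.4873, 0.016, 0.0761]
eef_rot: [-3.141, 0.001, 1.477]
force: [-6.2, -0.5, 14.0]
grip_width: 0.0005
```

Plate 2 is rigid at the same height. On to plate 3.

Request:
play_rows --steps '[[[0, 0, -0.4, 0, 0, 0, 0], [0, 0, -1, 0, 0, 0, 0], [-3, 0, -1, 0, 0, 0, 0], [-6, 0, -1, 0, 0, 0, 0], [-7, 0, -1, 0, 0, 0, 0], [-7, 0, -1, 0, 0, 0, 0], [-7, 0, -1, 0, 0, 0, 0], [-7, 0, -0.5, 0, 0, 0, 0], [-7, 0, -0.3, 0, 0, 0, 0], [-7, 0, -0.2, 0, 0, 0, 0], [-7, 0, -0.2, 0, 0, 0, 0]]]'

```text
time_s: 11.48
ee_pos: [0.4806, -0.0531, 0.0778]
eef_rot: [-3.14, 0.001, 1.478]
force: [0.1, -0.8, -0.4]
grip_width: 0.0007
```

Request:
play_rows --steps '[[[0, 0, 0.05, 0, 0, 0, 0], [0, 0, 0.1, 0, 0, 0, 0], [0, 0, 0.1, 0, 0, 0, 0]]]'

```text
time_s: 11.73
ee_pos: [0.4806, -0.053, 0.0767]
eef_rot: [-3.14, 0.001, 1.478]
force: [0.8, -0.6, -0.2]
grip_width: 0.0009
```

Request:
play_rows --steps '[[[0, 0, 0.05, 0, 0, 0, 0], [0, 0, 0.1, 0, 0, 0, 0], [0, 0, 0.1, 0, 0, 0, 0]]]'

```text
time_s: 11.98
ee_pos: [0.4807, -0.0529, 0.0758]
eef_rot: [-3.14, 0.001, 1.478]
force: [0.6, 0.6, 1.5]
grip_width: 0.0003
```

Request:
play_rows --steps '[[[0, 0, 0.05, 0, 0, 0, 0], [0, 0, 0.1, 0, 0, 0, 0], [0, 0, 0.1, 0, 0, 0, 0]]]'

```text
time_s: 12.23
ee_pos: [0.4807, -0.0529, 0.0748]
eef_rot: [-3.14, 0.001, 1.478]
force: [-0.8, -0.1, 2.4]
grip_width: 0.0006
```

Plate 3 yields, at 1.5 to 2.4 N while moving. I'll press on to about 6 mm and hold.

Request:
play_rows --steps '[[[0, 0, 0.1, 0, 0, 0, 0], [0, 0, 0.2, 0, 0, 0, 0], [0, 0, 0.3, 0, 0, 0, 0], [0, 0, 0.4, 0, 0, 0, 0], [0, 0, 0.45, 0, 0, 0, 0], [0, 0, 0.45, 0, 0, 0, 0], [0, 0, 0.45, 0, 0, 0, 0], [0, 0, 0.45, 0, 0, 0, 0], [0, 0, 0.45, 0, 0, 0, 0], [0, 0, 0.45, 0, 0, 0, 0], [0, 0, 0.45, 0, 0, 0, 0], [0, 0, 0.45, 0, 0, 0, 0], [0, 0, 0.45, 0, 0, 0, 0], [0, 0, 0.45, 0, 0, 0, 0], [0, 0, 0.45, 0, 0, 0, 0], [0, 0, 0.45, 0, 0, 0, 0]]]'

```text
time_s: 13.57
ee_pos: [0.4807, -0.0529, 0.0703]
eef_rot: [-3.14, 0.001, 1.478]
force: [-1.1, 1.4, 2.9]
grip_width: 0.0003
```

Run:
```python
from h import *
d=cam('wrist')['frame']; t=cam('top')['frame'][180:340,215:415]
cv2.imwrite('pics/open1.png',np.hstack([cv2.resize(d,(420,262)),cv2.resize(t,(328,262))]))
print(ctrl.get_obs()['force'],ctrl.get_obs()['ee_pos'])
```

```text
[0.05203599 0.98619914 2.99535581] [ 0.48069446 -0.05290699  0.0702725 ]
```

View pics/open1.png

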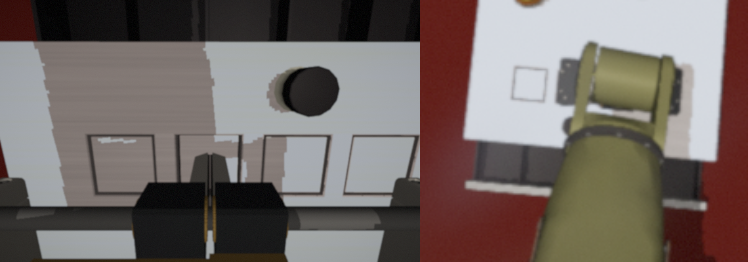

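The drawer is out: its dark compartments show in front of the till in both views, and the front panel is at about (470–705, 185–205) in the right panel. Now I'll retreat straight up.

Request:
play_rows --steps '[[[0, 0, -0.5, 0, 0, 0, 0], [0, 0, -1.2, 0, 0, 0, 0], [0, 0, -3, 0, 0, 0, 0], [0, 0, -6, 0, 0, 0, 0], [0, 0, -9, 0, 0, 0, 0], [0, 0, -12, 0, 0, 0, 0], [0, 0, -12, 0, 0, 0, 0], [0, 0, -12, 0, 0, 0, 0], [0, 0, -12, 0, 0, 0, 0]]]'

```text
time_s: 14.42
ee_pos: [0.4805, -0.0528, 0.1898]
eef_rot: [-3.139, 0.001, 1.478]
force: [0.5, 0.2, -0.1]
grip_width: 0.0004
```

Run:
```python
from h import *
import pickle
t=cam('top'); s=cam('scene'); a=pickle.load(open('scene0.pkl','rb'))['frame']
cv2.imwrite('pics/end.png',np.hstack([cv2.resize(t['frame'],(400,300)),cv2.resize(s['frame'],(400,300))]))
f=cv2.absdiff(a,s['frame']).max(2)
g=cv2.absdiff(pickle.load(open('top0.pkl','rb'))['frame'],t['frame']).max(2)
for n,(im,u,v) in dict(jar=(g,281,170),tub=(g,351,162),oil=(g,155,200),mill=(g,150,246),bowl=(g,479,260),spoon=(g,455,192),pot_scene=(f,359,170)).items(): print(n,(im[v-14:v+14,u-16:u+16]>40).mean().round(3))
x=t['frame']; print(ctrl.get_obs()['ee_pos'],ctrl.get_obs()['force'])
```

```text
jar 0.0
tub 0.0
oil 0.0
mill 0.0
bowl 0.0
spoon 0.0
pot_scene 0.022
[ 0.48032094 -0.05278294  0.18921234] [-0.14250056 -1.18943076 -0.55871065]
```

View pics/end.png

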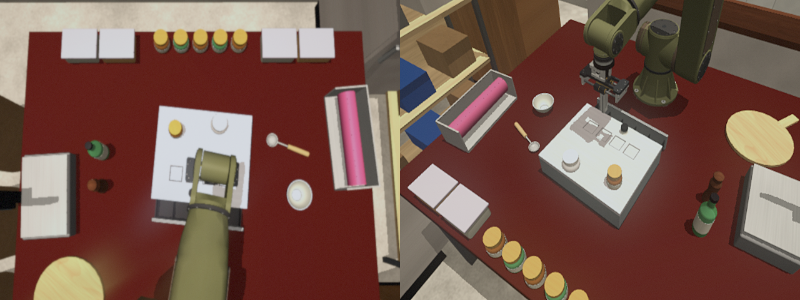

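```bash
python3 -c "
from station import ctrl
print(ctrl.hand_in())"
```

```text
the job is handed in; nothing more can be done
None
```

I found the catch, the drawer sprang open, and I handed the job in after about 14.5 s of robot time.

- **Finding the plate:** I pressed the plates from the left as the robot sees them. Plates 1 and 2 were rigid at up to about 15 N. Plate 3, at about (0.481, −0.053), gave at 1.5–2.4 N. I pressed it about 6 mm in at about 3 N and held it for about a second. Plate 4 was never touched.
- **Last checks:** The pictures show the drawer open by roughly 75–80 mm. After I lifted straight up, the fingers were about 110 mm clear and the force read only noise. The before/after comparison showed no change around the jar, tub, oil, mill, bowl and spoon, and 2% around the pot, where shading changed near the arm. The return of the catch plate was not measured, but nothing is pressing on it.
- **Disagreement:** The fingers met the plates at a reported height of 76 mm, about 22 mm below the expected 98 mm. The cameras also showed the tips higher than reported. I did not find the cause, so I went by the force reading when coming down.

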